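# Refit the selector arm of a bench valve

### The job

The steel selector arm has been taken off the bench valve and lies beside it: set its drilled hub on the valve's splined stem, turn it until the splines let it drop, and press it fully home against the shoulder. Only then swing the arm clockwise (seen from above) against the open stop, so that it lies in line with the hose tails and points to the left-hand one. Let go, and leave the other things on the bench where they are.

Things in the scene. Friction and masses are not known exactly. Their poses are not given: they have to be found in the camera images.
- bench_valve: Fixed steel valve block on a 96 x 110 mm base plate; brass hose tails along its +y and -y (z 25 mm, to 73 mm out). Origin: under the base centre, on the stem's axis. Arm when closed points to -x, when open to +y. The vertical stem turns clockwise from closed to open, 86 deg between hard stops, stiff (0.3 N m), stays put; it starts between the stops, where is not told: look or feel.
- stem_seat (a point): On the stem's axis at its shoulder, 60 mm above the bench; axes as the valve's. The stem rises from it: 30 mm dia. splines 13 mm high (three broad 10 mm, three narrow 3.5 mm, alternating every 60 deg; one broad one lies where the fitted arm will point), then a round 21 mm pilot nose 9 mm high, tapered to 12 mm over its last 5 mm. Three spring balls in the broad splines hold the hub until pressed.
- open_mark (a point): Where the arm's tip point is when the arm is home and pushed against the open stop: 105 mm from the stem's axis along the valve's +y, 73 mm above the bench. The splines give about 4 deg of play either way (8 mm at the tip).
- selector_arm: Loose steel arm, 0.22 kg, lying flat. Origin: underside centre of its round hub (46 mm dia., 22 mm high) with splined through hole (narrowest 22 mm). Handle along +x: 16 mm wide, 8.5 to 17.5 mm above the underside, out to 121 mm; tail to -47 mm. Balanced: rests level on the splines 13 mm above the shoulder, turns freely there, drops to about 7.5 mm when they match; 10 to 20 N pushes it home.
- tip_point (a point): Point on the handle's centre line, 105 mm from the hub's axis along the arm's +x, 13 mm above the hub's underside.
- forceps: Steel forceps lying flat, 134 mm long; leave alone. Origin: underside centre.
- marker_black: Whiteboard marker lying flat, 135 mm long; leave alone. Origin: underside centre.
- pen_blue: Slim pen lying flat, 145 mm long; leave alone. Origin: underside centre.
- wash_bottle: Squeeze wash bottle with bent spout, 66 x 110 x 184 mm, standing; leave alone. Origin: underside centre.
- reagent_a: Amber reagent bottle, 62 mm dia., 150 mm tall, standing; leave alone. Origin: underside centre.
- reagent_b: White reagent bottle, 50 mm dia., 115 mm tall, standing; leave alone. Origin: underside centre.
- reagent_c: Small reagent bottle, 40 mm dia., 85 mm tall, standing; leave alone. Origin: underside centre.
- pipette_white: White pipette lying on its side, 220 mm long; leave alone. Origin: underside centre.

How it is judged (in metres and radians):
On the way:
1. the arm is fully home on the stem while still well short of the open stop (z of selector_arm in the frame of stem_seat below 0.003 m and horizontal distance between selector_arm and stem_seat below 0.004 m and horizontal distance between tip_point and open_mark above 0.03 m), for 0.2 s.
At the end, for the whole second after the job is handed in: The hub is on the stem (axes within 4 mm, upright within 0.1 rad), its underside within 3 mm of the shoulder, the arm's tip within 16 mm of its open position, the arm at rest (z of selector_arm in the frame of stem_seat below 0.003 m and horizontal distance between selector_arm and stem_seat below 0.004 m and angle between selector_arm's own z axis and vertical below 0.1 rad and horizontal distance between tip_point and open_mark below 0.016 m and linear speed of selector_arm below 0.02 m/s); the robot touches nothing.
It fails at once if a bystander is moved by more than 30 mm (distance of any of forceps, marker_black, pen_blue, wash_bottle, reagent_a, reagent_b, reagent_c, pipette_white from where it was at the start of the episode above 0.03 m).
It also fails if it takes over 72 s, if anything falls off the work surface, if the arm or the gripper's body presses on something with over 40 N, if the wrist force passes 120 N, or if a joint passes its speed limit or range.

### The arm

A 6-joint arm with a two-finger parallel gripper is mounted at the origin on a cart in front of the work surface, level with it; the furniture and walls round the work are solid. World frame = base frame: x ahead of the robot, y to its left, z up, the work surface at z = 0. Lengths are in m, angles in degrees, forces in N, time in s.
With the tool pointing down it reaches from about 0.3 to 0.75 m from the base axis. Payload 8.5 kg.
Tool frame: the origin (TCP) lies on the centre line of the jaws, within the pads' length; the fingertips stand 22 mm ahead of it and the grasp point (between the pads) lies 3 mm ahead of it (env.tip_reach is the distance from the TCP to the fingertips, in m); y points along the fingers, z is the direction in which the jaws open and shut, and the axes are right-handed (so a half turn about y gives the same grasp; the last joint's range is limited). The gripper opens to 85 mm and grips with 20 to 120 N. Pads are 22 mm wide; open, the fingers measure 114 mm over their backs; the gripper's body (76 mm by 85 mm) begins 54 mm behind the grasp point. The pads swing forward as they close: fully open they stand 13 mm farther back than shut.
Start: joints at [-88.711, 21.807, 74.336, -0, 83.858, -12.336], TCP at [0.13, -0.535, 0.253] pointing down, gripper open.
Joint ranges: [-178.18, 178.18], [-50.72, 133.34], [12.68, 142.11], [-81.47, 261.47], [9.98, 163.14], [-165.26, 165.26]. Speed limits (degrees/s): [136.94, 136.94, 180, 180, 180, 180].

### API

Orientations are given as a 3x3 rotation matrix whose columns are the frame's x, y, z axes.
In Python, from rig import env, get_image gives the robot as it stands. The module is installed in compiled form; this text tells all that it offers.
- The arm moves only by the tool carry_out, never from a script. Its argument "targets" is a list that holds one entry, the list of rows, each a list of 7 numbers: the closure, from 0 (fully open) to 1 (shut), then the shift along the world's x, y, z in mm, then the turn, a rotation vector about the world's x, y, z in degrees. In form: [[[claw, dx, dy, dz, ax, ay, az], ...]]. A call has 1 to 20 rows; each row is the pose to reach, as a shift and turn from the pose commanded when the call began; what a row does not reach only later rows make up. A row lasts 1/12 s, in which the tool goes at most 41.7 mm and 7.16 degrees, less where a joint would pass 70% of its speed; a pose out of reach is approached as far as the arm can. A call with a gripper value outside its range is refused whole. The fingers move at their own pace and stop on an object; "squeeze" is the grip in N (left out, the last holds). Time passes only in rows, so rows that repeat a pose let the fingers close. It gives the time, the measured TCP pose, the force and the opening at its end, in the units of the state.
- env.observe(): the state, without advancing time (a new reading comes with each control period).
- get_image(name): name is "scene" or "side" or "wrist"; returns a dict with "img" (400x640x3 uint8, red, green, blue), "fx", "fy", "cx", "cy" (pixels), "rvec" (rotation vector, rad) and "tvec" (3), from world to camera coordinates, as OpenCV has them. Camera axes: x right, y down, z forward; pixel columns grow to the right and rows downward; lengths in m; the calibration is good to about 2 mm. The wrist camera is an equidistant fisheye: a pixel r from the principal point sees the ray r / f radians off the axis. A picture is of the moment at which its call begins. There is no depth.
- env.close_job(): hands the job in, once; it reports no verdict.
The state is a dict: "time_s": time; "q": joint angles; "qvel": joint speeds; "joint_efforts": joint torques, N m; "position": TCP position; "tool_rot": TCP orientation; "ft_force": force on the tool from outside, world axes, zero at the start; "wrist_torque": the same for the moment, N m; "grip_width": finger opening in m.
Only numpy, scipy, OpenCV 4.12 (cv2) and the standard library are available. Lean on these libraries where they do the work, as an engineer would, in place of code of your own. Each camera call takes 0.05 s, during which the arm holds its last target.

## Working session

There is one attempt and no reset: what is moved stays moved. The work goes in short steps, Python scripts to look and compute and a tool call to move; the robot and the scene stay as the last step left them, time stands still between calls to the robot, and variables do not carry over. Pictures are saved under pics/ and viewed, and the job is handed in when it is done.

Besides the shell and the picture viewer there is one more tool, called after ">>>" in YAML: its name, and indented under it one key for each argument. carry_out: Moves the arm, as the interface text tells. Its arguments: {"type":"object","properties":{"targets":{"type":"array"},"squeeze":{"type":"number"}},"required":["targets"]}

```bash
mkdir -p pics; cat > h.py <<'E'
import numpy as np, cv2
from rig import env, get_image
def cam(n):
    d=get_image(n); d['R']=cv2.Rodrigues(np.array(d['rvec'],float))[0]; d['t']=np.array(d['tvec'],float).reshape(3); return d
def ray(d,u,v,fish=False):
    x=(u-d['cx'])/d['fx']; y=(v-d['cy'])/d['fy']
    if fish:
        r=np.hypot(x,y); k=np.sin(r)/r if r>1e-9 else 1; c=np.array([x*k,y*k,np.cos(r)])
    else: c=np.array([x,y,1.])
    return -d['R'].T@d['t'], d['R'].T@c
def atz(d,u,v,z,fish=False):
    o,r=ray(d,u,v,fish); return o+r*(z-o[2])/r[2]
def proj(d,p,fish=False):
    c=d['R']@np.array(p,float)+d['t']
    if fish:
        r=np.hypot(c[0],c[1]); th=np.arctan2(r,c[2]); return d['cx']+d['fx']*th*c[0]/r, d['cy']+d['fy']*th*c[1]/r
    return d['cx']+d['fx']*c[0]/c[2], d['cy']+d['fy']*c[1]/c[2]
def save(d,f): cv2.imwrite('pics/'+f,d['img'][:,:,::-1])
def crop(d,f,u0,v0,w,h,s):
    im=d['img'][max(v0,0):v0+h,max(u0,0):u0+w,::-1]; cv2.imwrite('pics/'+f,cv2.resize(im,None,fx=s,fy=s,interpolation=cv2.INTER_CUBIC))
E
python3 - <<'E'
from h import *
import pickle
o=env.observe(); print({k:np.round(v,3).tolist() for k,v in o.items()}, env.tip_reach)
for n in ['scene','side','wrist']:
    d=cam(n); save(d,n+'0.png'); pickle.dump(d,open(n+'0.pkl','wb'))
    print(n,d['fx'],d['cx'],d['cy'],-d['R'].T@d['t'],d['R'][2])
E
```

```text
{'time_s': 0.0, 'q': [-88.711, 21.841, 74.387, 0.001, 83.858, -12.335], 'qvel': [-0.015, 0.098, 0.046, -0.074, -0.062, 0.035], 'joint_efforts': [-0.0, -44.847, -23.128, -0.0, 0.005, 0.0], 'position': [0.13, -0.534, 0.253], 'tool_rot': [[-0.972, -0.0, 0.236], [-0.236, 0.001, -0.972], [-0.0, -1.0, -0.001]], 'ft_force': [-0.18, 0.57, 0.959], 'wrist_torque': [-0.065, -0.051, 0.08], 'grip_width': 0.085} 0.022
scene 427.93551154163646 326.24759136255216 198.70275198796415 [0.14547591 0.64624156 0.98013845] [ 0.33380993 -0.54401979 -0.76981388]
side 380.511713493212 319.03862990829373 204.43989959216677 [ 0.40676431 -0.69689326  0.72401089] [ 0.14354465  0.73327709 -0.66460488]
wrist 309.70691628693146 315.8236513674587 203.17093526272797 [ 0.20142549 -0.51661095  0.37382568] [-0.27941391 -0.0658657  -0.95790896]
```

View pics/scene0.png

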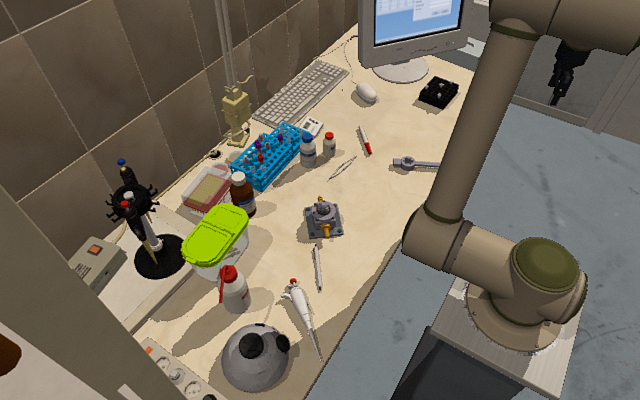

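View pics/side0.png

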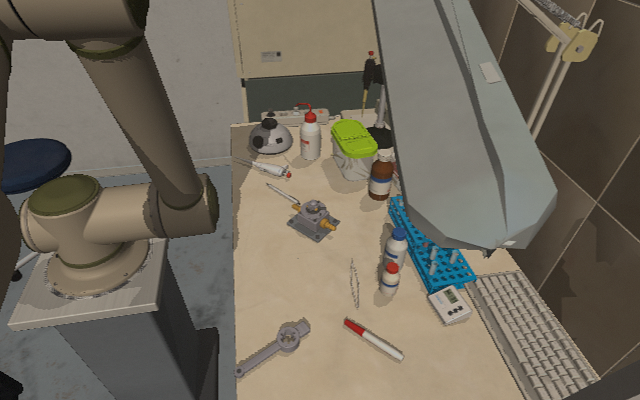

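View pics/wrist0.png

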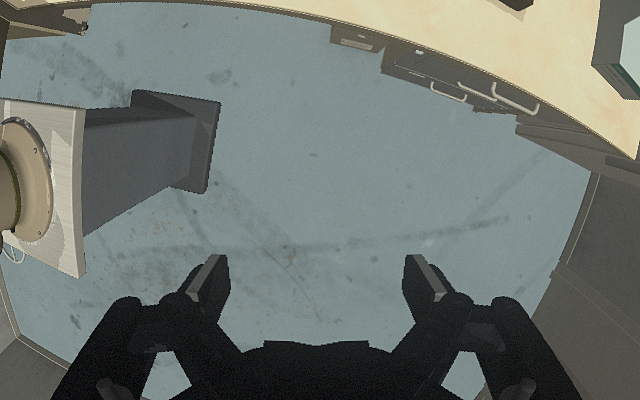

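Side view: the loose arm's hub is near (289,335), with the handle towards (238,373). The valve stem is near (315,207). I'll enlarge both.

```bash
python3 - <<'E'
from h import *
import pickle
s=pickle.load(open('side0.pkl','rb')); c=pickle.load(open('scene0.pkl','rb'))
crop(s,'s_arm.png',225,305,100,75,8); crop(s,'s_valve.png',270,180,90,68,8); crop(c,'c_valve.png',290,185,70,60,10); crop(c,'c_arm.png',380,140,60,45,10)
E
```

```text
(no output)
```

View pics/s_arm.png

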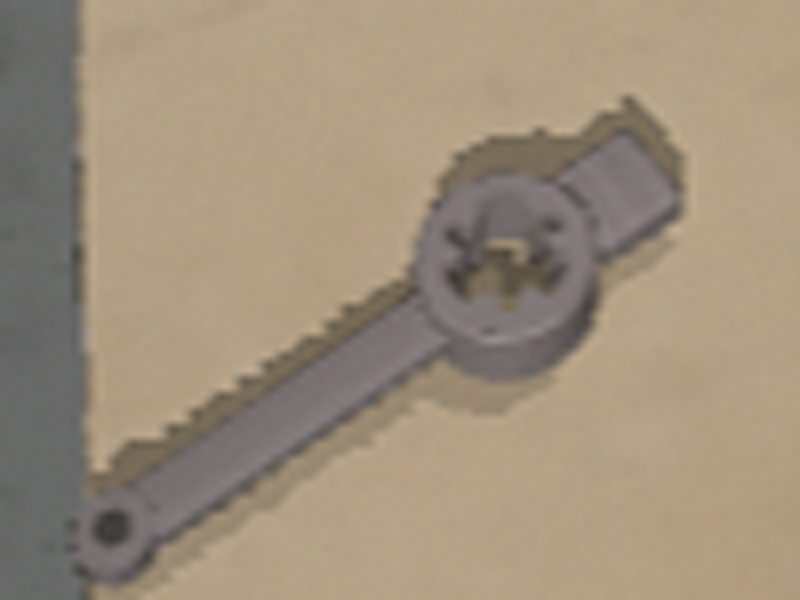

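View pics/s_valve.png

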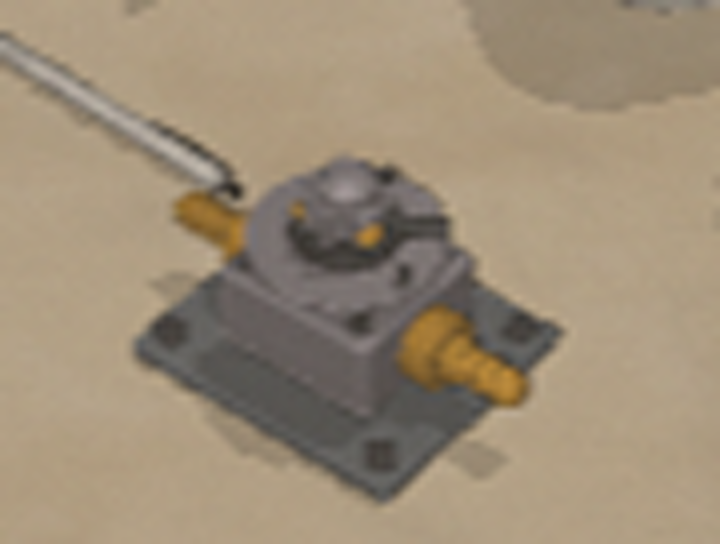

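View pics/c_valve.png

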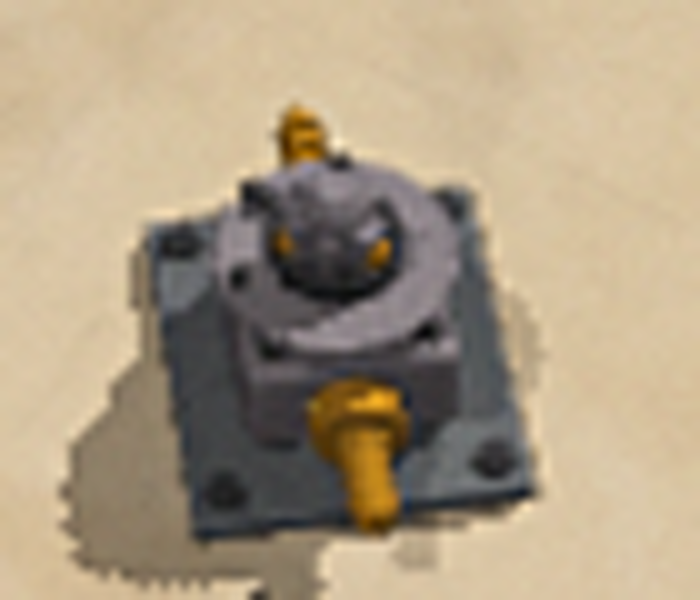

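View pics/c_arm.png

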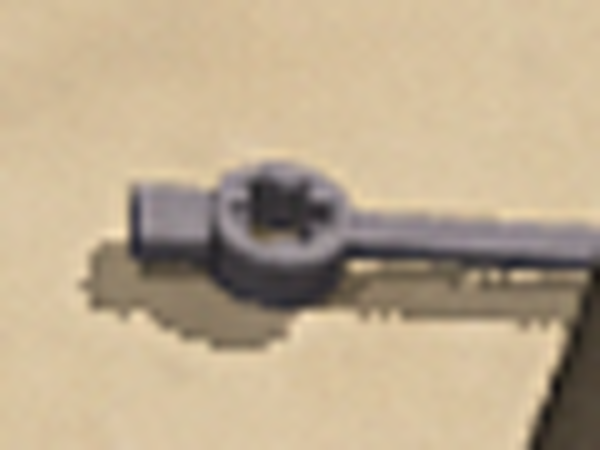

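```bash
python3 - <<'E'
from h import *
import pickle
s=pickle.load(open('side0.pkl','rb')); c=pickle.load(open('scene0.pkl','rb'))
S=lambda x,y,z,o,k=8:atz(s,(x+.5)/k-.5+o[0],(y+.5)/k-.5+o[1],z)
C=lambda x,y,z,o,k=10:atz(c,(x+.5)/k-.5+o[0],(y+.5)/k-.5+o[1],z)
np.set_printoptions(precision=4,suppress=True)
a=(225,305);print('hub',S(506,258,.022,a),C(284,210,.022,(380,140)))
print('eye',S(112,525,.0175,a),'tail',S(650,165,.0175,a),C(133,213,.0175,(380,140)))
v=(270,180);w=(290,185)
print('plate side L,B,R',S(138,358,0,v),S(385,503,0,v),S(563,338,0,v))
print('plate scene TL BL BR TR',*[C(*p,0,w) for p in[(152,240),(197,540),(537,497),(472,195)]])
print('nose',S(348,180,.082,v),C(325,190,.082,w))
print('tail ends z25',S(515,385,.025,v),S(187,210,.025,v),C(375,520,.025,w),C(300,115,.025,w))
print('balls',S(298,210,.066,v),S(370,235,.066,v),C(283,243,.066,w),C(380,252,.066,w))
E
```

```text
hub [ 0.425  -0.3023  0.022 ] [ 0.4254 -0.2996  0.022 ]
eye [ 0.3263 -0.3508  0.0175] tail [ 0.4647 -0.2805  0.0175] [ 0.4666 -0.2775  0.0175]
plate side L,B,R [0.4627 0.0371 0.    ] [ 0.533  -0.0422  0.    ] [0.6064 0.0223 0.    ]
plate scene TL BL BR TR [0.604  0.0186 0.    ] [0.5349 0.0999 0.    ] [0.4625 0.0377 0.    ] [ 0.5335 -0.0455  0.    ]
nose [0.532 0.023 0.082] [0.5356 0.032  0.082 ]
tail ends z25 [ 0.5793 -0.0212  0.025 ] [0.486  0.0808 0.025 ] [0.4877 0.0829 0.025 ] [ 0.5815 -0.0269  0.025 ]
balls [0.5167 0.0292 0.066 ] [0.5376 0.0134 0.066 ] [0.5423 0.0428 0.066 ] [0.5183 0.0315 0.066 ]
```

>>> carry_out:
  targets:
    - [[0,30,24,0,0,0,1],[0,60,48,0,0,0,3],[0,90,71,0,0,0,5],[0,120,95,0,0,0,7],[0,150,119,0,0,0,9],[0,180,142,0,0,0,11],[0,210,166,0,0,0,13],[0,240,190,-10,0,0,13],[0,270,213,-20,0,0,13],[0,295,233,-30,0,0,13],[0,295,233,-40,0,0,13],[0,295,233,-40,0,0,13],[0,295,233,-40,0,0,13]]

```text
time_s: 1.23
position: [0.4244, -0.3014, 0.2131]
tool_rot: [[-0.894, -0.001, 0.449], [-0.449, 0.001, -0.894], [0.001, -1.0, -0.001]]
ft_force: [-0.3, -1.0, 0.5]
grip_width: 0.0853
```

```bash
python3 - <<'E'
from h import *
import pickle
o=env.observe(); print({k:np.round(v,4).tolist() for k,v in o.items()})
for n in ['scene','side','wrist']:
    d=cam(n); save(d,n+'1.png'); pickle.dump(d,open(n+'1.pkl','wb'))
    print(np.round(proj(d,(0.534,0.0285,.06),n=='wrist'),1),np.round(proj(d,(0.425,-0.301,.022),n=='wrist'),1))
E
```

```text
{'time_s': 1.2333, 'q': [-48.4207, 20.849, 82.905, -0.012, 76.3141, 14.9328], 'qvel': [-1.3843, -1.0212, -1.0428, -0.0486, 0.187, -0.1632], 'joint_efforts': [1.254, -41.4536, -20.9978, 0.0458, -0.0621, 0.0214], 'position': [0.4244, -0.3014, 0.2131], 'tool_rot': [[-0.8938, -0.0009, 0.4485], [-0.4485, 0.0008, -0.8938], [0.0005, -1.0, -0.0011]], 'ft_force': [-0.3269, -0.9889, 0.5443], 'wrist_torque': [0.0111, 0.0055, 0.0293], 'grip_width': 0.0853}
[323.2 208. ] [408.3 160.3]
[313.4 207. ] [287.7 336.2]
[ 91.6 -18.5] [315.3 183.8]
```

View pics/wrist1.png

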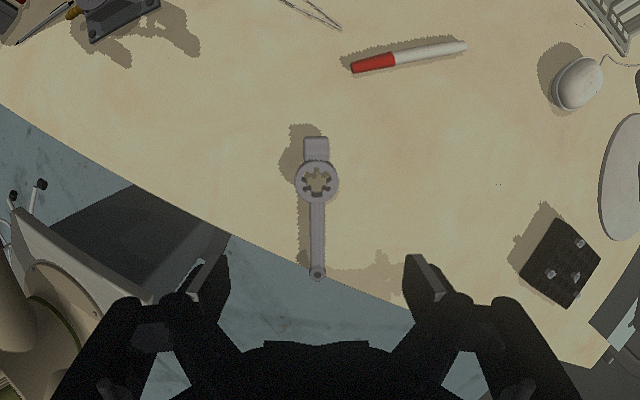

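View pics/scene1.png

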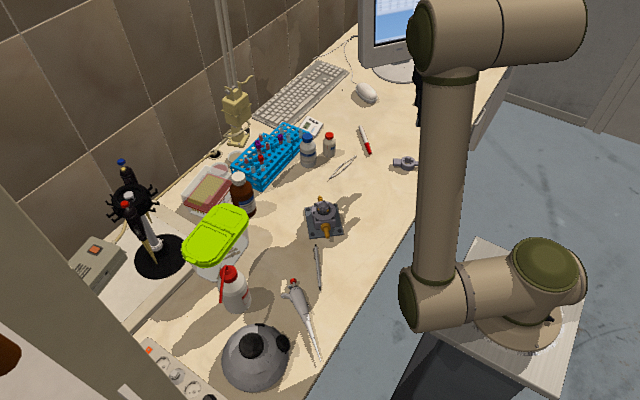

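```bash
python3 - <<'E'
from h import *
import pickle
d=pickle.load(open('wrist1.pkl','rb')); crop(d,'w_arm.png',280,125,75,100,6)
crop(d,'w_arm2.png',280,215,75,75,8)
E
```

```text
(no output)
```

View pics/w_arm.png

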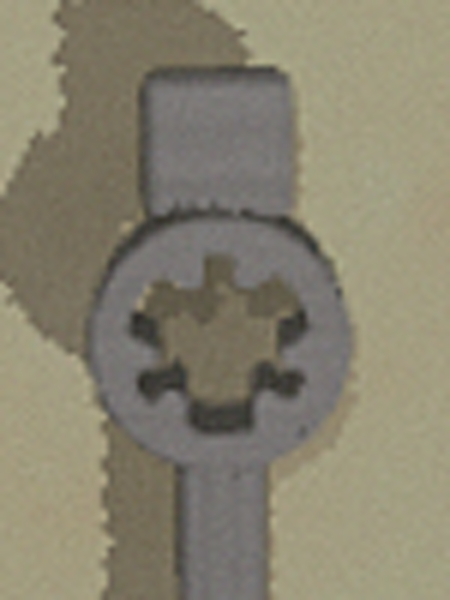

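View pics/w_arm2.png

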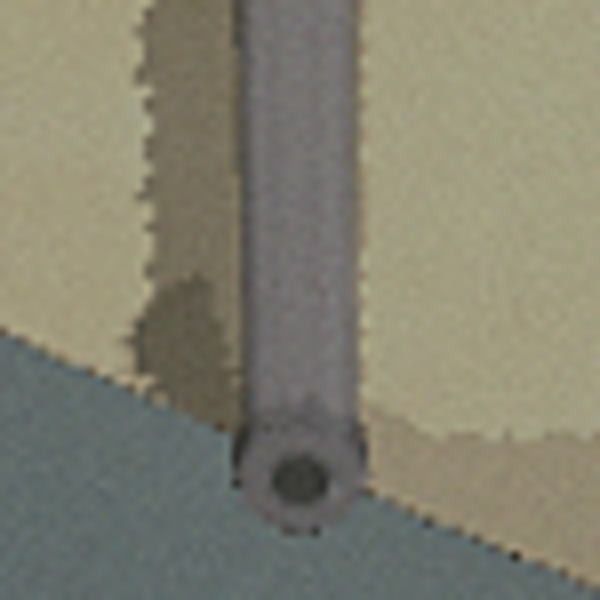

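```bash
python3 - <<'E'
from h import *
import pickle
d=pickle.load(open('wrist1.pkl','rb'))
h=atz(d,316.4,181.75,.022,True);e=atz(d,317.2,274.3,.0175,True);t=atz(d,315.9,137.5,.0175,True);print(h,e,t)
for a,b in((h,e),(t,e),(t,h)): print(np.degrees(np.arctan2(*(b-a)[1::-1]))%360,np.linalg.norm((b-a)[:2]))
s=pickle.load(open('side0.pkl','rb'))
for n,u,v in(('amber',380,192),('b',395,262),('c',389,293)): print(n,atz(s,u,v,0))
E
```

```text
[ 0.42742087 -0.30106075  0.022     ] [ 0.32816435 -0.35180359  0.0175    ] [ 0.46785944 -0.28027241  0.0175    ]
207.07744764636615 0.11147508415782473
207.11481638850762 0.15694403141334948
207.20643226942803 0.045469029092393885
amber [0.7524584  0.12628601 0.        ]
b [ 0.70841415 -0.13842081  0.        ]
c [ 0.66509334 -0.2229427   0.        ]
```

>>> carry_out:
  targets:
    - [[0,1,0,-30,0,0,0.5],[0,2,0,-60,0,0,0.5],[0,2,0,-95,0,0,0.5],[0,2,0,-125,0,0,0.5],[0,2,0,-155,0,0,0.5],[0,2,0,-175,0,0,0.5],[0,2,0,-187,0,0,0.5],[0,2,0,-187,0,0,0.5],[0,2,0,-187,0,0,0.5]]

```text
time_s: 2.13
position: [0.4263, -0.3023, 0.0267]
tool_rot: [[-0.891, 0.0, 0.455], [-0.455, -0.0, -0.891], [-0.0, -1.0, 0.0]]
ft_force: [1.3, -0.1, -0.1]
grip_width: 0.0855
```

```bash
python3 - <<'E'
from h import *
for n in ['side','wrist']:
    d=cam(n); save(d,n+'2.png')
    if n=='side': crop(d,'side2c.png',220,270,120,90,6)
print(env.observe()['ft_force'])
E
```

```text
[-0.23191028  0.04148623 -0.37284114]
```

View pics/wrist2.png

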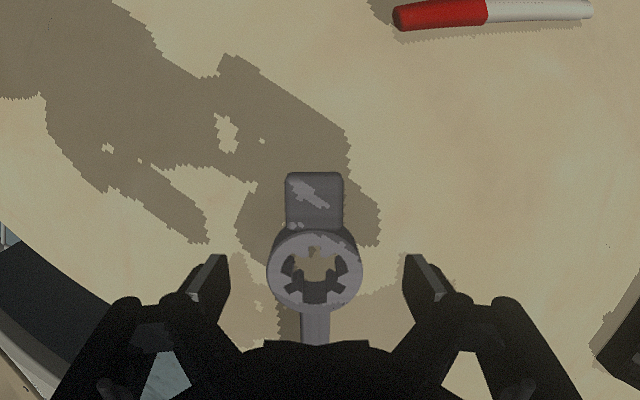

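View pics/side2c.png

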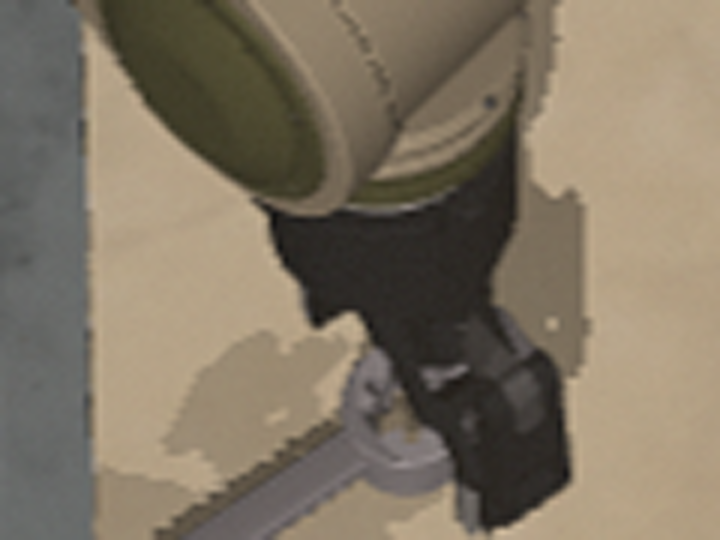

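The wrist view shows the hub at about (315,272), centred between the pads at x 228 and 404. Closing the gripper.

>>> carry_out:
  targets:
    - [[0.3,0,0,0,0,0,0],[0.6,0,0,0,0,0,0],[1,0,0,0,0,0,0],[1,0,0,0,0,0,0],[1,0,0,0,0,0,0],[1,0,0,0,0,0,0],[1,0,0,0,0,0,0],[1,0,0,0,0,0,0],[1,0,0,20,0,0,0],[1,0,0,50,0,0,0],[1,0,0,80,0,0,0],[1,0,0,120,0,0,0],[1,0,0,120,0,0,0],[1,0,0,120,0,0,0]]
  squeeze: 90

```text
time_s: 3.4
position: [0.427, -0.3018, 0.148]
tool_rot: [[-0.89, 0.003, 0.456], [-0.456, -0.003, -0.89], [-0.001, -1.0, 0.004]]
ft_force: [-0.4, 0.5, -2.8]
grip_width: 0.0439
```

```bash
python3 - <<'E'
from h import *
import pickle
for n in ['side','wrist']:
    d=cam(n); save(d,n+'3.png'); pickle.dump(d,open(n+'3.pkl','wb'))
o=env.observe(); print(o['ft_force'],o['wrist_torque'],o['grip_width'],o['position'])
E
```

```text
[-0.2814693  -0.06216085 -2.26687495] [-0.01715967  0.00048373  0.04151869] 0.043322264519371524 [ 0.42606068 -0.30093126  0.14528795]
```

View pics/wrist3.png

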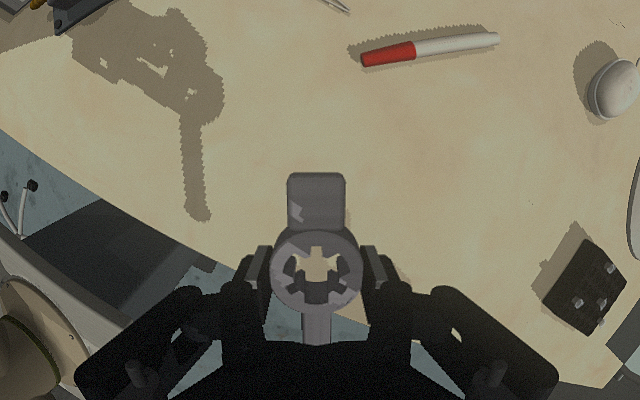

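View pics/side3.png

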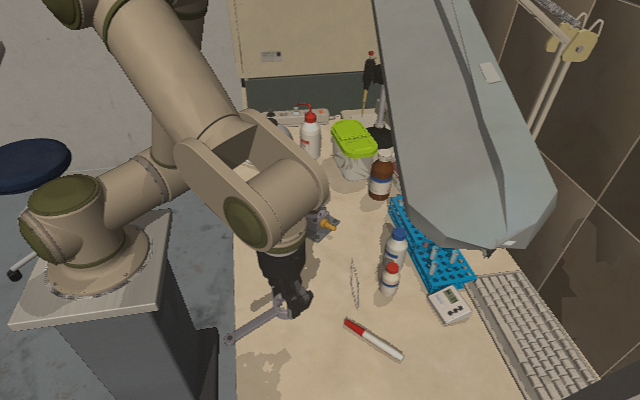

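```bash
python3 - <<'E'
from h import *
import pickle
d=pickle.load(open('wrist3.pkl','rb')); crop(d,'w3.png',260,165,110,180,4)
p=np.array([0.42606068,-0.30093126,0.14528795])
for z in(.136,.141,.146): print(proj(d,(p[0],p[1],z),True))
E
```

```text
(np.float64(315.62074937970755), np.float64(272.3783440813034))
(np.float64(315.611049024084), np.float64(277.58353305581636))
(np.float64(315.60077589291785), np.float64(283.10427878673875))
```

View pics/w3.png

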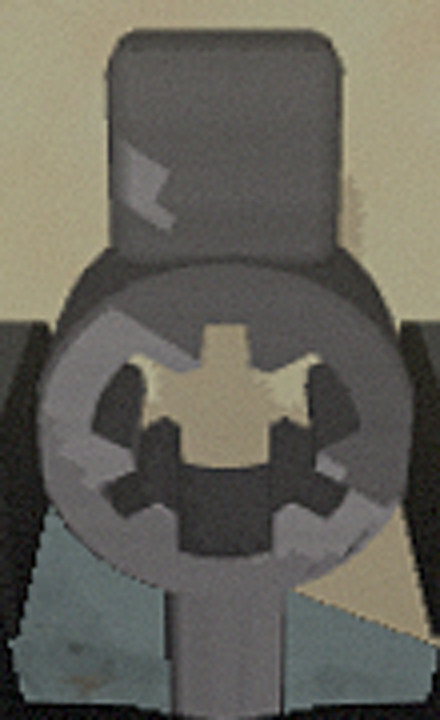

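```bash
python3 - <<'E'
from h import *
import pickle
from scipy.optimize import least_squares
d=pickle.load(open('wrist3.pkl','rb'))
p=np.array([0.42606068,-0.30093126,0.14528795])
print(atz(d,316.1,271.4,.141,True)-p)
# circle fit: extremes of top rim R 23mm: left x 269.6, right x 362.6, top y 230.1, bottom y 312.6
def ext(v,R=.023):
    a=np.linspace(0,2*np.pi,361); q=np.array([proj(d,(v[0]+R*np.cos(t),v[1]+R*np.sin(t),v[2]),True) for t in a])
    return np.array([q[:,0].min(),q[:,0].max(),q[:,1].min(),q[:,1].max()])
m=np.array([269.6,362.6,230.1,312.6])
for R in(.023,.022):
    r=least_squares(lambda v:ext(v,R)-m,[p[0],p[1],.141],x_scale=.01); print(r.x-p,r.x,r.fun)
E
```

```text
[ 0.00308857  0.00132652 -0.00428795]
[-0.0011472  -0.00085014 -0.00983696] [ 0.42491348 -0.3017814   0.13545099] [-0.5228483   0.52320786  0.55566258 -0.65722864]
[ 0.00177834  0.00065332 -0.00410608] [ 0.42783902 -0.30027794  0.14118187] [-0.52284828  0.52320787  0.55566255 -0.65722867]
```

>>> carry_out:
  targets:
    - [[1,0,15,5,0,0,-2],[1,4,45,10,0,0,-5],[1,7,80,15,0,0,-8],[1,11,115,18,0,0,-11],[1,15,150,18,0,0,-14],[1,18,185,18,0,0,-17],[1,22,220,18,0,0,-21],[1,26,255,18,0,0,-25],[1,30,290,18,0,0,-29],[1,33,320,18,0,0,-31],[1,35,337,18,0,0,-32],[1,35,337,18,0,0,-32],[1,35,337,18,0,0,-32],[1,35,337,18,0,0,-32]]

```text
time_s: 4.67
position: [0.4612, 0.0351, 0.1633]
tool_rot: [[-0.996, -0.002, -0.085], [0.085, 0.0, -0.996], [0.002, -1.0, 0.0]]
ft_force: [0.9, 0.2, -2.0]
grip_width: 0.0436
```

```bash
python3 - <<'E'
from h import *
import pickle
for n in ['wrist','scene']:
    d=cam(n); save(d,n+'4.png'); pickle.dump(d,open(n+'4.pkl','wb'))
    if n=='wrist':
        u,v=proj(d,(0.534,.0285,.06),True);print(u,v); crop(d,'w4.png',int(u)-50,int(v)-50,100,100,6);print(int(u)-50,int(v)-50)
o=env.observe(); print(o['ft_force'],o['grip_width'],o['position'],o['q'])
E
```

```text
317.50716318676757 113.5680231077128
267 63
[ 0.53315293 -0.09868892 -1.53850814] 0.044109066652426476 [0.46140497 0.03467044 0.16377949] [-1.04100430e+01  1.86510067e+01  9.59555833e+01 -7.55871195e-03
  6.54606045e+01  8.45326391e+01]
```

View pics/wrist4.png

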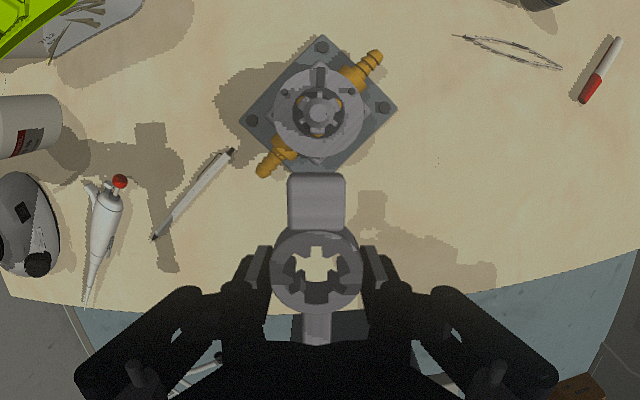

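View pics/w4.png

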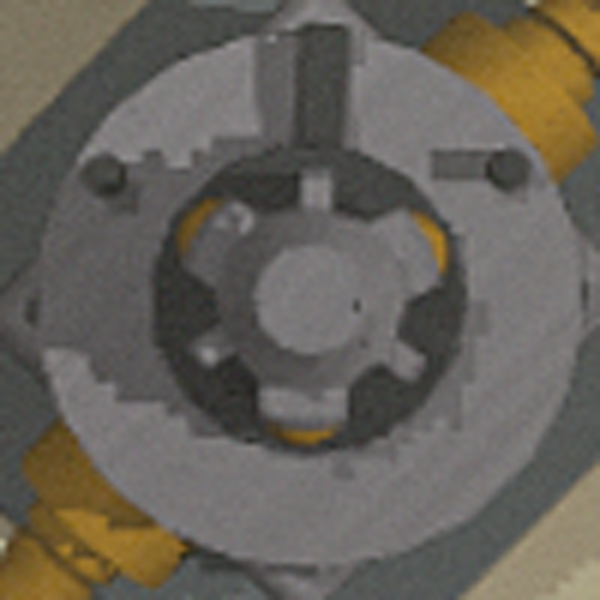

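```bash
python3 - <<'E'
from h import *
import pickle
np.set_printoptions(precision=4,suppress=True)
w=pickle.load(open('wrist4.pkl','rb'));s=pickle.load(open('side0.pkl','rb'));c=pickle.load(open('scene0.pkl','rb'))
W=lambda x,y:((x+.5)/6-.5+267,(y+.5)/6-.5+63)
# yaw
for z in(.07,):
    a=atz(w,*W(316,175),z,True);b=atz(w,*W(305,418),z,True);print('yaw',np.degrees(np.arctan2(*(b-a)[1::-1]))%360,np.linalg.norm(b-a),'ctr',(a+b)/2)
L=atz(w,*W(200,228),.066,True);R=atz(w,*W(437,245),.066,True);B=atz(w,*W(306,435),.066,True)
print('balls',L,R,B,'ctr',(L+R+B)/3); m=(L+R+B)/3
for q in(L,R,B): print(np.degrees(np.arctan2(*(q-m)[1::-1]))%360,np.linalg.norm((q-m)[:2]))
print('nose top',atz(w,*W(308,299),.082,True))
print('disc',atz(w,*W(310,303),.058,True), 'R',np.linalg.norm(atz(w,*W(38,300),.058,True)-atz(w,*W(582,300),.058,True))/2)
def tri(obs):
    A=[];bb=[]
    for d,u,v,f in obs:
        o,r=ray(d,u,v,f);r/=np.linalg.norm(r);P=np.eye(3)-np.outer(r,r);A.append(P);bb.append(P@o)
    A=np.vstack(A);bb=np.hstack(bb);x=np.linalg.lstsq(A,bb,rcond=None)[0];return x,np.linalg.norm(A@x-bb)
sp=lambda x,y:((x+.5)/8-.5+270,(y+.5)/8-.5+180)
print('pin1',tri([(w,*W(105,173),True),(s,*sp(387,172),False)]),tri([(w,*W(105,173),True),(s,*sp(403,270),False)]))
print('pin2',tri([(w,*W(505,168),True),(s,*sp(403,270),False)]))
print('bar end',tri([(w,*W(325,28),True),(s,*sp(447,218),False)]))
# light ratio
d=pickle.load(open('wrist3.pkl','rb'));print('shadow eye',atz(d,198,215,0,True))
E
```

```text
yaw 172.62515719164406 0.028079685440904664 ctr [0.5351 0.0279 0.07  ]
balls [0.5442 0.0399 0.066 ] [0.54   0.0128 0.066 ] [0.5189 0.0298 0.066 ] ctr [0.5344 0.0275 0.066 ]
51.54621546333958 0.0158641103534456
290.91944632515583 0.01574458170853597
171.61288519452472 0.01565473052533266
nose top [0.5348 0.0283 0.082 ]
disc [0.5343 0.0279 0.058 ] R 0.032865484894299614
pin1 (array([0.5513, 0.0511, 0.0585]), np.float64(0.0016550973325571284)) (array([0.5566, 0.0557, 0.0088]), np.float64(0.0005581884771070549))
pin2 (array([0.5478, 0.0034, 0.0584]), np.float64(0.0017230545961826828))
bar end (array([0.5661, 0.0235, 0.0604]), np.float64(0.0017699007716471956))
shadow eye [ 0.3588 -0.2085  0.    ]
```

The wrist view from above shows the stem centre near (318,113). The broad spline with its ball points towards the hand, giving a stem yaw of about 172°. The stops triangulate to about 58–60 mm high, at or below the shoulder. Next I'll move the hub over the stem.

>>> carry_out:
  targets:
    - [[1,15,-1,0,0,0,-1],[1,35,-3,0,0,0,-2],[1,55,-5,0,0,0,-3],[1,68,-6,0,0,0,-3],[1,72,-6.5,-10,0,0,-3],[1,72,-6.5,-25,0,0,-3],[1,72,-6.5,-38,0,0,-3],[1,72,-6.5,-42,0,0,-3],[1,72,-6.5,-42,0,0,-3],[1,72,-6.5,-42,0,0,-3]]

```text
time_s: 5.6
position: [0.5333, 0.0287, 0.1224]
tool_rot: [[-0.991, -0.0, -0.137], [0.137, 0.0, -0.991], [0.0, -1.0, -0.0]]
ft_force: [0.9, 0.6, -1.4]
grip_width: 0.044
```

```bash
python3 - <<'E'
from h import *
import pickle
for n in ['wrist','scene','side']:
    d=cam(n); save(d,n+'5.png'); pickle.dump(d,open(n+'5.pkl','wb'))
    if n=='wrist': crop(d,'w5.png',260,165,110,180,4)
    if n=='side': crop(d,'s5.png',260,160,100,75,8)
    if n=='scene': crop(d,'c5.png',275,165,90,75,8)
o=env.observe(); print(o['ft_force'],o['grip_width'],o['position'],o['tool_rot'][:,2])
E
```

```text
[-0.19170093 -0.33999981 -1.7157746 ] 0.04346972384660311 [0.53375768 0.02888251 0.12302044] [-1.37109209e-01 -9.90555937e-01  3.19463784e-05]
```

View pics/w5.png

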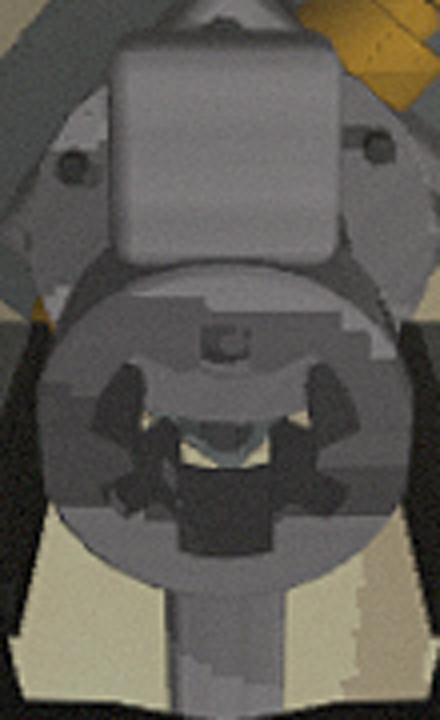

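View pics/s5.png

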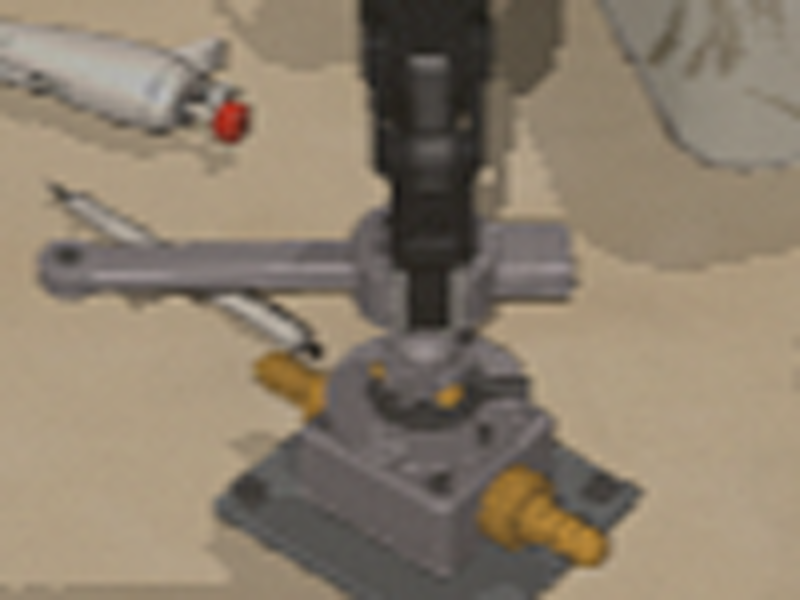

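View pics/c5.png

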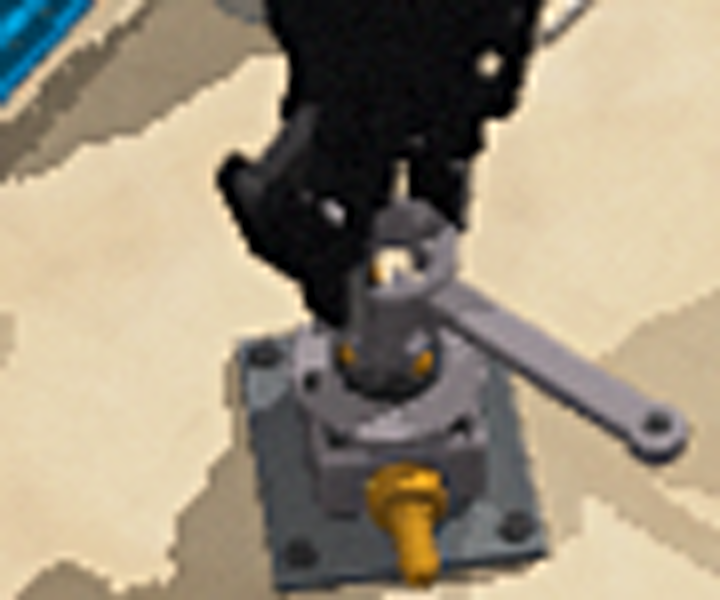

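>>> carry_out:
  targets:
    - [[1,0.5,-0.5,-4,0,0,0],[1,0.5,-0.5,-8,0,0,0],[1,0.5,-0.5,-12,0,0,0],[1,0.5,-0.5,-15,0,0,0],[1,0.5,-0.5,-18,0,0,0],[1,0.5,-0.5,-20,0,0,0],[1,0.5,-0.5,-20,0,0,0]]

```text
time_s: 6.33
position: [0.5341, 0.0284, 0.1019]
tool_rot: [[-0.991, -0.0, -0.137], [0.137, -0.0, -0.991], [0.0, -1.0, 0.0]]
ft_force: [0.3, -0.4, -2.8]
grip_width: 0.0436
```

>>> carry_out:
  targets:
    - [[1,0,0,-2,0,0,0],[1,0,0,-4,0,0,0],[1,0,0,-5,0,0,0],[1,0,0,-6,0,0,0],[1,0,0,-7,0,0,0],[1,0,0,-7,0,0,0],[1,0,0,-7,0,0,0]]

```text
time_s: 6.92
position: [0.5342, 0.0283, 0.0954]
tool_rot: [[-0.991, 0.0, -0.137], [0.137, -0.0, -0.991], [-0.0, -1.0, 0.0]]
ft_force: [1.3, -4.3, -2.4]
grip_width: 0.0437
```

>>> carry_out:
  targets:
    - [[1,0,0,-1,0,0,0],[1,0,0,-2,0,0,0],[1,0,0,-3,0,0,0],[1,0,0,-4,0,0,0],[1,0,0,-4,0,0,0]]

```text
time_s: 7.33
position: [0.5344, 0.0282, 0.0917]
tool_rot: [[-0.991, 0.001, -0.137], [0.137, -0.001, -0.991], [-0.001, -1.0, 0.0]]
ft_force: [0.8, -5.4, 2.5]
grip_width: 0.0437
```

>>> carry_out:
  targets:
    - [[1,0,0,-1,0,0,0],[1,0,0,-2,0,0,0],[1,0,0,-3,0,0,0],[1,0,0,-3,0,0,0]]

```text
time_s: 7.67
position: [0.5341, 0.0283, 0.0876]
tool_rot: [[-0.991, -0.0, -0.137], [0.137, -0.0, -0.991], [0.0, -1.0, 0.0]]
ft_force: [3.4, -6.1, -5.4]
grip_width: 0.0434
```

>>> carry_out:
  targets:
    - [[1,0,0,-1,0,0,0],[1,0,0,-2,0,0,0],[1,0,0,-3,0,0,0],[1,0,0,-3,0,0,0],[1,0,0,-3,0,0,0]]

```text
time_s: 8.08
position: [0.5343, 0.0283, 0.0873]
tool_rot: [[-0.991, 0.002, -0.137], [0.137, -0.001, -0.991], [-0.002, -1.0, 0.001]]
ft_force: [-6.1, -5.0, 22.7]
grip_width: 0.0436
```

```bash
python3 - <<'E'
from h import *
import pickle
for n in ['wrist','scene','side']:
    d=cam(n); save(d,n+'6.png'); pickle.dump(d,open(n+'6.pkl','wb'))
    if n=='wrist': crop(d,'w6.png',260,165,110,180,4)
    if n=='side': crop(d,'s6.png',260,160,100,75,8)
    if n=='scene': crop(d,'c6.png',275,165,90,75,8)
o=env.observe(); print(o['ft_force'],o['wrist_torque'],o['grip_width'],o['position'],o['q'])
E
```

```text
[-6.66974121 -5.07728017 22.74897424] [-0.80522081  1.04530622 -0.07001388] 0.04331836695715677 [0.53425801 0.02826981 0.08730748] [-9.64406757e+00  3.06854944e+01  9.03667067e+01 -3.61225719e-02
  5.88320573e+01  8.82418011e+01]
```

View pics/s6.png

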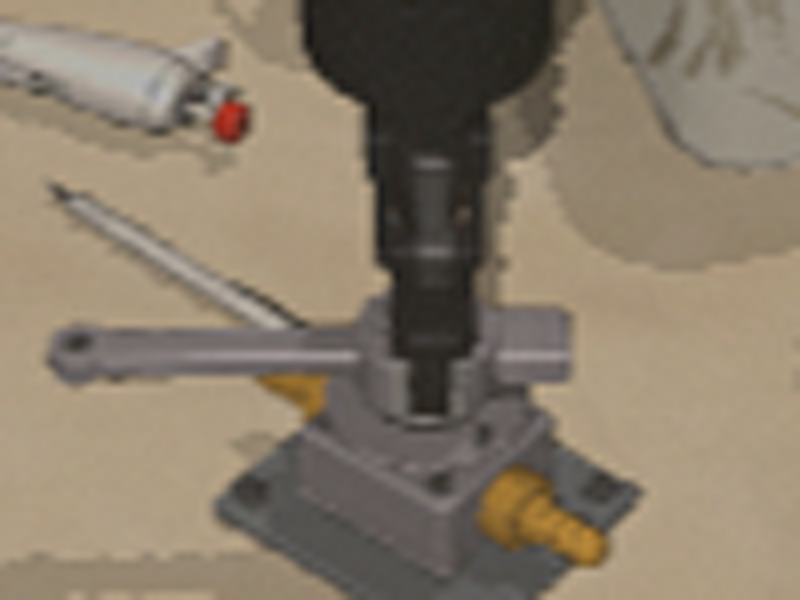

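View pics/w6.png

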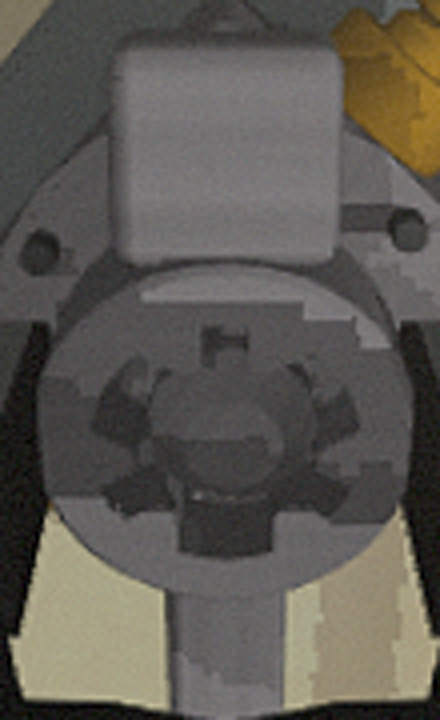

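It stopped solid at TCP z 87.3 mm under 23 N. That puts the underside about 60.6 mm up, so it's home, and the nose is flush with the hub top. I'll press 1 mm more, ease off, then swing clockwise.

>>> carry_out:
  targets:
    - [[1,0,0,-1,0,0,0],[1,0,0,-1,0,0,0],[1,0,0,-1,0,0,0],[1,0,0,1,0,0,0],[1,0,0,2,0,0,0],[1,0,0,2,0,0,0]]

```text
time_s: 8.73
position: [0.5342, 0.0283, 0.0875]
tool_rot: [[-0.991, 0.001, -0.137], [0.137, -0.0, -0.991], [-0.001, -1.0, 0.0]]
ft_force: [1.2, -5.2, 3.8]
grip_width: 0.0434
```

```bash
python3 - <<'E'
from h import *
o=env.observe(); print(o['ft_force'],o['wrist_torque'],o['position'])
E
```

```text
[ 1.24524601 -5.15699948  3.76879155] [-0.91994444 -0.03713729 -0.05145883] [0.53420283 0.02826784 0.08746577]
```

>>> carry_out:
  targets:
    - [[1,0,0,0,0,0,-2],[1,0,0,0,0,0,-5],[1,0,0,0,0,0,-8],[1,0,0,0,0,0,-11],[1,0,0,0,0,0,-14],[1,0,0,0,0,0,-17],[1,0,0,0,0,0,-20],[1,0,0,0,0,0,-20]]

```text
time_s: 9.4
position: [0.5345, 0.0276, 0.0875]
tool_rot: [[-0.883, 0.001, -0.47], [0.47, -0.002, -0.883], [-0.002, -1.0, 0.001]]
ft_force: [1.7, -9.3, 2.6]
grip_width: 0.0432
```

```bash
python3 - <<'E'
from h import *
o=env.observe(); print(o['ft_force'],o['wrist_torque'],o['position'],o['q'])
d=cam('side'); crop(d,'s7.png',260,160,100,75,8)
E
```

```text
[ 1.69219447 -9.30126506  2.55620182] [-1.49744209 -0.14632654  0.0125096 ] [0.53453341 0.02763869 0.08747931] [-9.68234787e+00  3.07046614e+01  9.02865357e+01 -1.00596225e-01
  5.89276139e+01  1.08376182e+02]
```

View pics/s7.png

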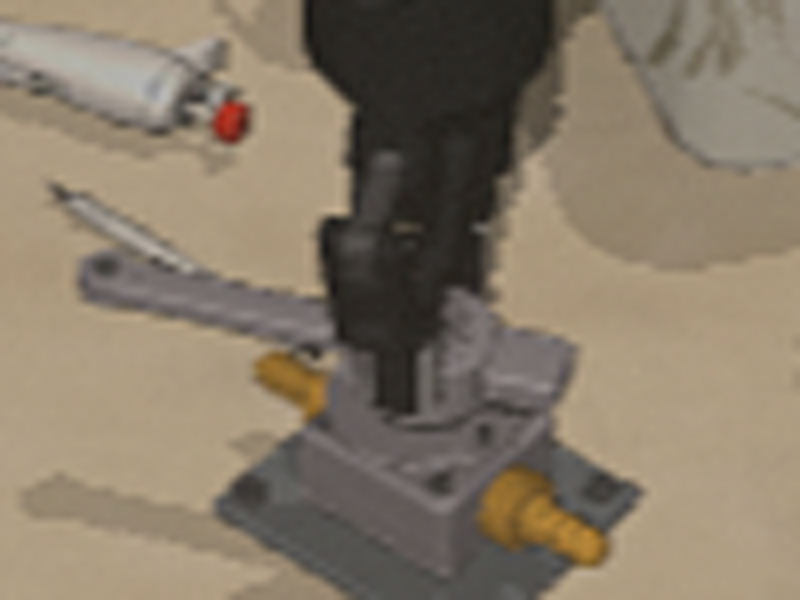

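>>> carry_out:
  targets:
    - [[1,0,-0.5,0,0,0,-3],[1,0,-0.8,0,0,0,-6],[1,0,-0.8,0,0,0,-9],[1,0,-0.8,0,0,0,-12],[1,0,-0.8,0,0,0,-15],[1,0,-0.8,0,0,0,-18],[1,0,-0.8,0,0,0,-20],[1,0,-0.8,0,0,0,-20]]

```text
time_s: 10.12
position: [0.5344, 0.0273, 0.0875]
tool_rot: [[-0.67, 0.001, -0.743], [0.743, -0.001, -0.67], [-0.001, -1.0, -0.0]]
ft_force: [0.7, -6.2, 2.3]
grip_width: 0.0438
```

```bash
python3 - <<'E'
from h import *
o=env.observe(); print(o['ft_force'],o['wrist_torque'],o['position'],o['q'])
E
```

```text
[ 0.65612881 -6.22143125  2.27228669] [-0.99266589 -0.13038395  0.05108962] [0.53444592 0.02731617 0.08746618] [-9.73979122e+00  3.06995745e+01  9.03002247e+01 -4.63712895e-02
  5.89355244e+01  1.28240978e+02]
```

>>> carry_out:
  targets:
    - [[1,0,-0.3,0,0,0,-1.5],[1,0,-0.3,0,0,0,-3],[1,0,-0.3,0,0,0,-4.5],[1,0,-0.3,0,0,0,-4.5]]

```text
time_s: 10.45
position: [0.5344, 0.0272, 0.0875]
tool_rot: [[-0.613, 0.001, -0.79], [0.79, -0.002, -0.613], [-0.002, -1.0, 0.0]]
ft_force: [2.2, -4.1, 2.9]
grip_width: 0.0439
```

```bash
python3 - <<'E'
from h import *
o=env.observe(); print(o['ft_force'],o['wrist_torque'],o['position'],np.degrees(np.arctan2(o['tool_rot'][1,2],o['tool_rot'][0,2]))+270)
import pickle
for n in ['wrist','scene','side']:
    d=cam(n); save(d,n+'8.png'); pickle.dump(d,open(n+'8.pkl','wb'))
    if n=='scene': crop(d,'c8.png',275,165,90,100,8)
    if n=='side': crop(d,'s8.png',260,160,100,75,8)
E
```

```text
[ 2.21337227 -4.14876651  2.90062766] [-0.89814844 -0.21787554  1.83797448] [0.53438395 0.02721344 0.08746956] 127.79525549257423
```

View pics/wrist8.png

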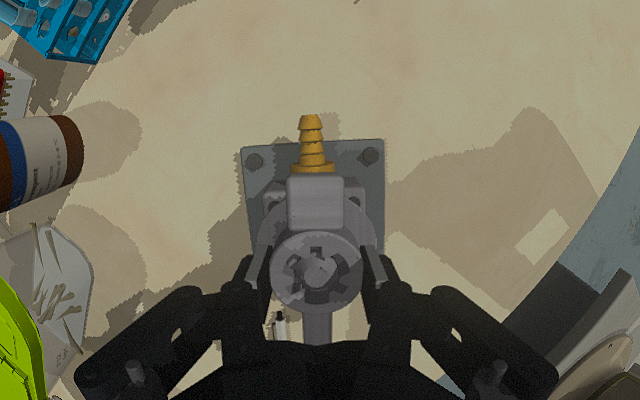

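View pics/c8.png

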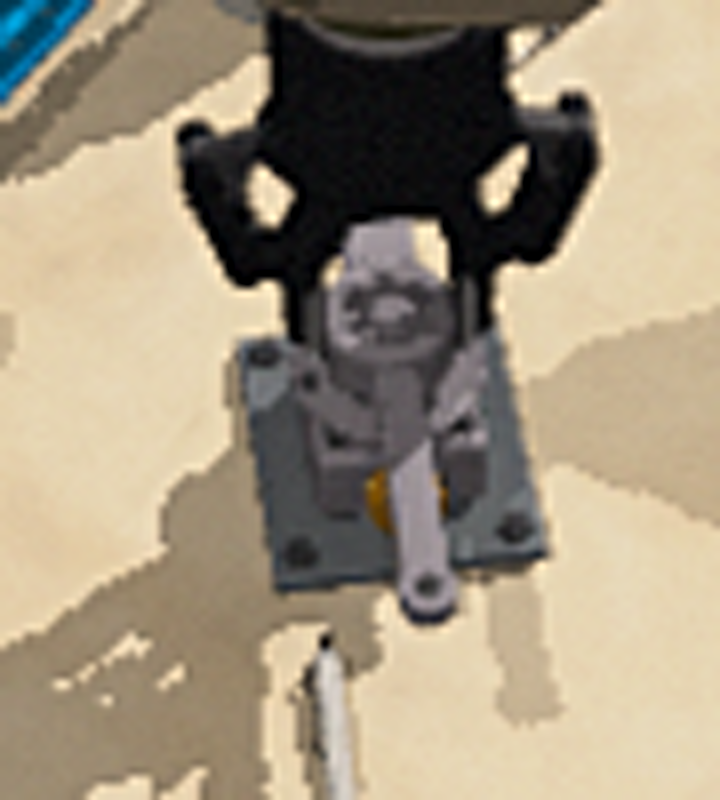

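The torque rose to 1.8 N m at 127.8° yaw, so the arm is against the open stop, and the picture shows it over the left tail. I'll back off slightly, press once more, release and retreat.

>>> carry_out:
  targets:
    - [[1,0,0,0,0,0,1.5],[1,0,0,-2,0,0,1.5],[1,0,0,-2,0,0,1.5],[1,0,0,0,0,0,1.5],[1,0,0,0,0,0,1.5],[0.5,0,0,0,0,0,1.5],[0,0,0,0,0,0,1.5],[0,0,0,0,0,0,1.5],[0,0,0,0,0,0,1.5],[0,0,0,0,0,0,1.5],[0,0,0,0,0,0,1.5],[0,0,0,0,0,0,1.5]]
  squeeze: 40

```text
time_s: 11.6
position: [0.534, 0.0276, 0.0873]
tool_rot: [[-0.631, -0.0, -0.776], [0.776, 0.0, -0.631], [0.0, -1.0, -0.0]]
ft_force: [-0.6, 1.2, -0.6]
grip_width: 0.0855
```

>>> carry_out:
  targets:
    - [[0,0,0,8,0,0,0],[0,0,0,25,0,0,0],[0,0,0,50,0,0,0],[0,0,0,80,0,0,0],[0,0,0,110,0,0,0],[0,-10,-20,120,0,0,0],[0,-30,-50,120,0,0,0],[0,-50,-80,120,0,0,0],[0,-50,-80,120,0,0,0],[0,-50,-80,120,0,0,0]]

```text
time_s: 12.43
position: [0.4835, -0.0537, 0.2082]
tool_rot: [[-0.629, 0.001, -0.778], [0.778, -0.0, -0.629], [-0.001, -1.0, -0.001]]
ft_force: [0.5, 0.4, 1.1]
grip_width: 0.0851
```

```bash
python3 - <<'E'
from h import *
o=env.observe(); print(o['time_s'],o['ft_force'],o['grip_width'],o['position'])
import pickle
for n in ['wrist','scene','side']:
    d=cam(n); save(d,n+'9.png'); pickle.dump(d,open(n+'9.pkl','wb'))
    if n=='scene': crop(d,'c9.png',275,165,90,75,8)
    if n=='side': crop(d,'s9.png',260,160,100,75,8)
E
```

```text
12.4333 [0.46736953 0.3686504  1.076776  ] 0.08511732369103366 [ 0.48352531 -0.05367086  0.20815988]
```

View pics/wrist9.png

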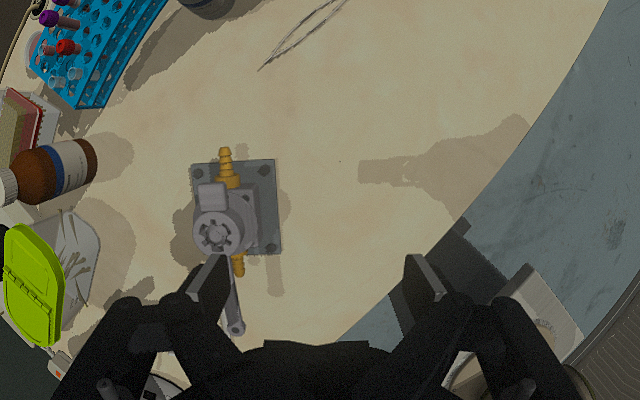

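View pics/c9.png

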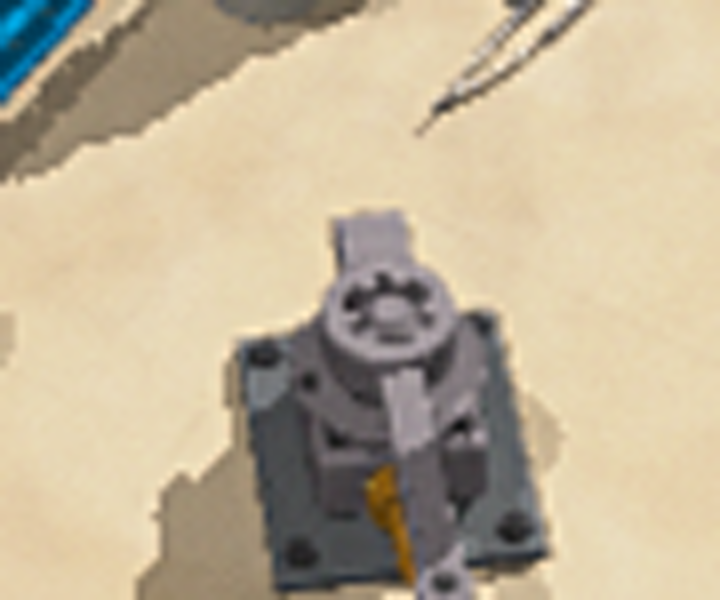

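View pics/s9.png

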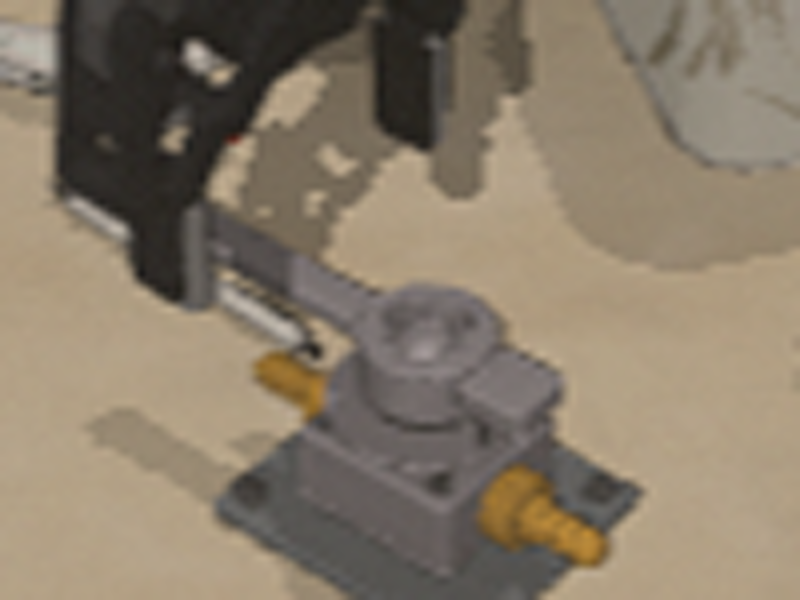

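```bash
python3 - <<'E'
from h import *
import pickle
w=pickle.load(open('wrist9.pkl','rb'));c=pickle.load(open('scene9.pkl','rb'));s=pickle.load(open('side9.pkl','rb'))
crop(w,'w9.png',185,140,100,75*2,5)
W=lambda u,v,z:atz(w,u,v,z,True)
C=lambda x,y,z:atz(c,(x+.5)/8-.5+275,(y+.5)/8-.5+165,z)
S=lambda x,y,z:atz(s,(x+.5)/8-.5+260,(y+.5)/8-.5+160,z)
def yaw(a,b): return np.degrees(np.arctan2(*(b-a)[1::-1]))%360,np.linalg.norm((b-a)[:2])
print(C(445,580,.0775),C(390,310,.082),yaw(C(390,310,.082),C(445,580,.0775)))
print('tail scene',C(375,213,.0775),yaw(C(375,213,.0775),C(390,310,.082)))
print('hub wrist',W(219,233,.082),W(236,328,.0775),yaw(W(219,233,.082),W(236,328,.0775)))
print('hub side',S(428,325,.082))
E
```

```text
[0.46131213 0.11098885 0.0775    ] [0.53311585 0.02949057 0.082     ] (np.float64(131.3815268212738), np.float64(0.10861742164678202))
tail scene [ 0.56253631 -0.00760352  0.0775    ] (np.float64(128.41901771018476), np.float64(0.04734485220608852))
hub wrist [0.53336805 0.02375085 0.082     ] [0.46179416 0.10944514 0.0775    ] (np.float64(129.8694283069021), np.float64(0.11165273775952411))
hub side [0.53326758 0.03020555 0.082     ]
```

View pics/w9.png

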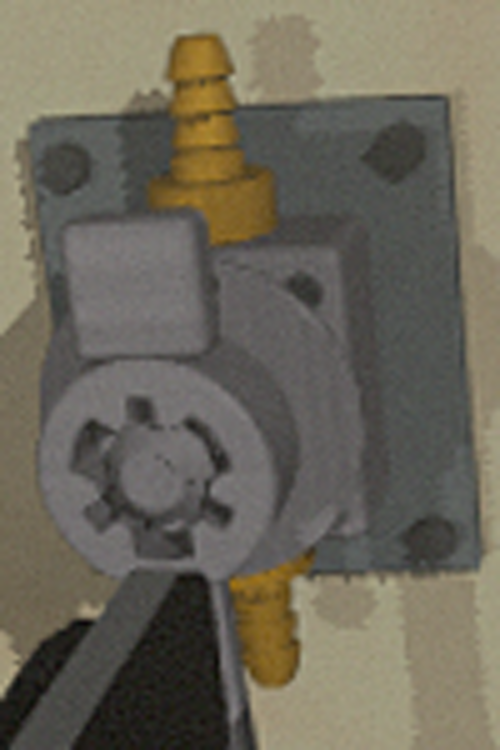

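```bash
python3 - <<'E'
from h import *
print(env.close_job())
E
```

```text
the job is handed in; nothing more can be done
None
```

The selector arm is fitted on the stem and swung against the open stop, and the job is handed in. It was done at about 12.6 s of the 72 s allowed.

- **Fitting:** I gripped the arm by its hub and lined it up with the stem's broad spline at about 172° yaw. The first try went past the spline tops without a search. I pressed it down until it stopped solid at about 23 N. The hub underside was then at about 60.6 mm by the tool height, against a 60 mm shoulder.
- **Swinging:** I turned it clockwise about 44° until the torque rose to 1.8 N m at the open stop. Then I eased back 1.5°, pressed again, let go and retreated.

**Last checks:**
- **Arm direction:** The pictures put it at 128–131° yaw, against about 131.5° for the valve's left-hand hose tail. That is at most about 6 mm at the tip, against 16 mm allowed.
- **Hub height and centring:** The scene and side cameras agree on the hub centre to within 1 mm, and in the wrist view it sits no higher than the nose, so it is still home. The wrist camera's reading of the hub centre was about 6 mm off those two. I put that down to my rough pixel reading and did not re-measure it.
- **Bystanders:** The pen looks unmoved in the side view and nothing else was touched. I did not measure the other objects' positions again.
- **Gripper:** It is open and clear, with its fingertips about 0.19 m above the bench.

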